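# Open the mouse station with its key

## Task

Open the mouse monitoring station on the bench for its check: take the T-handled station key from the wooden block, push its rod down through the slot in the lid until the hidden latch lets go and the lid springs up, then swing the lid over until it leans back fully open by itself. Put the key back in the hole it came from, seated upright with its handle down on the block, and leave the other tools, the tray and the misting bottle where they are.

Things in the scene. Friction and masses are not known exactly. Their poses are not given: they have to be found in the camera images.
- station: Dark grey plastic mouse station standing fixed on the bench to the robot's left, its front turned to the robot's right; 180 deep (x) by 230 wide (y), 95 tall, with a flat lid hinged along its rear (+x) upper edge. Origin: centre of its underside; x points from the front (with the pull lip) to the hinge side, z up.
- slot (a point): Middle of the only slot in the lid, on the lid's upper surface (95 mm above the bench when shut, 46 mm in front of the station's centre). The slot is 13 wide in the station's x and 27 long in y, and goes straight down through the 5 mm lid; a raised frame, 3 mm high and 4 wide, surrounds it, set back 3 to 5 mm from its edge. It moves with the lid.
- latch_pad (a point): Middle of the hidden latch's pad, a 38 by 32 mm plate inside the station straight below the slot, 37 mm below the lid's upper surface when at rest. Pressed down 5 to 6 mm (about 4 to 5 N) it frees the lid, which springs up round the rod; it stops hard at about 10 mm and springs back when let go. Latched, the lid does not yield to pulling.
- latch (a joint): Tilt of the latch rocker, rad: 0 at rest (lid held), about 0.18 lets the lid go, 0.34 at its stop.
- lid (a joint): Lid angle, rad: 0 to 0.01 shut and latched, about 0.14 when sprung up by its kick spring (front edge some 25 mm higher), 1.57 upright, 1.88 at its stop. Weighs 200 g; let go below upright it falls back, let go beyond upright it falls open against its stop.
- lip (a point): Middle of the front edge of the lid's pull lip: a tongue 100 wide (y), 5 thick, that sticks out 22 mm in front of the lid (its front edge is 27 mm in front of the station's front wall and 205 mm from the hinge line), free underneath, so that shut fingertips tilted towards the station fit under it when the lid has sprung up. It moves with the lid.
- lid_hinge (a point): Middle of the hinge line, at the station's rear upper edge, 88 mm behind the station's centre and 90 mm above the bench; the hinge line runs along the station's y. Under the lid, in its middle and 160 to 172 mm from the hinge line, a catch 24 wide hangs 27 mm down; two spring prongs stand up 20 mm at the station's front corners once the lid is up.
- block: Wooden tool block fixed on the bench to the robot's right, 50 (x) by 170 (y) by 90 tall, with three upright holes of 13 mm in a row along y, 60 mm apart (one in the middle), 85 deep. Origin: centre of its underside. Each hole holds one tool.
- key_grip (a point): In the crossbar of the station key's dark plastic T-handle (62 long along y, 16 thick along x, 24 tall, from 10 mm below to 14 mm above this point). Below the crossbar a neck 28 by 14 by 26 tall rests on the block; below the neck a steel rod 7 in diameter, 80 long. z points up along the key away from the rod's tip, which is 115 mm below this point. Weighs 60 g.
- key_tip (a point): Lower end of the key's rod, on its axis.
- screwdriver_mid (a point): Middle of the handle of a screwdriver with a straight round handle (27 diameter, 80 tall) standing in another hole; not used.
- awl_mid (a point): Middle of the pear-shaped wooden handle (34 diameter, 50 tall) of an awl standing in another hole; not used.
- fruit_tray: White round tray (184 diameter) with a brown mushroom growing block (116 diameter, 131 tall plus mushrooms) on it, to the robot's left; not used. Origin: centre of its underside.
- mist_bottle: White misting bottle, 72 diameter, 183 tall, to the robot's right; not used. Origin: centre of its underside.
Mind the look-alikes: they are no part of the job. Leave any blue, purple or red look-alike of the part that bears key_grip alone.

How it is judged:
By the outcome, as a careful person would: the job done as asked, in the order asked, and still so for the second after the job is handed in, with the robot touching nothing.
It also fails if it takes over 58 s, if anything falls off the work surface, if the arm or the gripper's body presses on something with over 40 N, if the wrist force passes 120 N, or if a joint passes its speed limit or range.

## Robot

A 6-joint arm with a two-finger parallel gripper is mounted at the origin on the work surface. World frame = base frame: x ahead of the robot, y to its left, z up, the work surface at z = 0. Lengths are in mm, angles in rad, forces in N, time in s.
With the tool pointing down it reaches from about 400 to 925 mm from the base axis. Payload 12.5 kg.
Tool frame: the origin (TCP) lies between the finger pads; the fingertips stand 11 mm ahead of it and the grasp point (between the pads) lies 8 mm behind it (env.tip_extent is the distance from the TCP to the fingertips, in mm); x points along the fingers, z is the direction in which the jaws open and shut, and the axes are right-handed (so a half turn about x gives the same grasp; the last joint's range is limited). The gripper opens to 95 mm and grips with 3 to 60 N. Pads are 20 mm wide; open, the fingers measure 119 mm over their backs; the gripper's body (75 mm by 180 mm) begins 59 mm behind the grasp point.
Start: joints at [-1.347, 0.491, 1.559, -0, 1.092, -0.106], TCP at [202.432, -591.326, 225.661] pointing down, gripper open.
Joint ranges: [-3.1, 3.1], [-0.84, 2.19], [0.05, 2.79], [-1.13, 4.28], [0.06, 2.93], [-2.69, 2.69]. Speed limits (rad/s): [2.22, 2.22, 2.79, 3.14, 3.14, 3.14].

## Interface

Orientations are given as [roll, pitch, yaw] about the fixed x, y, z axes, in that order (R = Rz(yaw) Ry(pitch) Rx(roll)).
In Python, from cell import status, imaging, env gives the robot as it stands. The module is installed in compiled form; this text tells all that it offers.
- The arm moves only by the tool apply_moves, never from a script. Its argument "increments" is a list of rows, each a list of 5 numbers: the closure, from 0 (fully open) to 1 (shut), then the shift along the tool's x, y, z in mm, then the turn about the tool's x in degrees. A call has 1 to 10 rows; each row shifts and turns the commanded pose from where the row before left it, along the tool's axes as they then stand; what a row does not reach is not made up. A row lasts 1/10 s, in which the tool goes at most 50 mm and 8.59 degrees, less where a joint would pass 70% of its speed; a pose out of reach is approached as far as the arm can. A call with a gripper value outside its range is refused whole. The fingers move at their own pace and stop on an object; the grip force is fixed at half the most. Time passes only in rows, so rows that do not move let the fingers close. It gives the time, the measured TCP pose, the force and the opening at its end, in the units of the state.
- status.state(): the state, without advancing time (a new reading comes with each control period).
- imaging.read_camera(name): name is "side" or "top"; returns a dict with "pixels" (384x512x3 uint8, red, green, blue), "fovy" (degrees; the focal length in pixels is half the picture's height over the tangent of half this angle, whatever the lens; pixels are square), "cx", "cy" (the principal point, pixels), "distortion" ([k1, k2, p1, p2, k3] as OpenCV has them; the pictures are not rectified), "R" (3x3) and "t" (3): a world point X has camera coordinates R X + t. Camera axes: x right, y down, z forward; pixel columns grow to the right and rows downward; lengths in mm; the calibration is good to about 2 mm. A picture is of the moment at which its call begins. There is no depth.
- env.job_done(): hands the job in, once; it reports no verdict.
The state is a dict: "t": time; "joints": joint angles; "qvel": joint speeds; "tau": joint torques, N m; "eef_pos": TCP position; "tcp_rot": TCP orientation; "ft_force": force on the tool from outside, world axes, zero at the start; "moment": the same for the moment, N m; "opening": opening from 0.0 (shut) to 1.0 (fully open).
Only numpy, scipy, OpenCV 4.12 (cv2) and the standard library are available. Lean on these libraries where they do the work, as an engineer would, in place of code of your own. Each camera call takes 0.05 s, during which the arm holds its last target. There are 200 camera calls.

## Working session

There is one attempt and no reset: what is moved stays moved. The work goes in short steps, Python scripts to look and compute and a tool call to move; the robot and the scene stay as the last step left them, time stands still between calls to the robot, and variables do not carry over. Pictures are saved under pics/ and viewed, about 8 in all and at most 12, crops included, and the job is handed in when it is done.

Besides the shell and the picture viewer there is one more tool, called after "Emit:" as name([rows], argument=value, ...), one row to a line, values as JSON. apply_moves: Moves the arm, as the interface text tells. Its arguments: {"type":"object","properties":{"increments":{"type":"array"}},"required":["increments"]}

```bash
mkdir -p pics; cat > h.py <<'E'
import numpy as np, cv2
from cell import status, imaging, env
def cam(n):
    d=imaging.read_camera(n); p=d["pixels"]; f=p.shape[0]/2/np.tan(np.radians(d["fovy"])/2)
    d["K"]=np.array([[f,0,d["cx"]],[0,f,d["cy"]],[0,0,1.]]); d["D"]=np.array(d["distortion"],float)
    d["R"]=np.array(d["R"]);d["t"]=np.array(d["t"]);return d
def ray(d,u,v):
    q=cv2.undistortPoints(np.array([[[u,v]]],float),d["K"],d["D"])[0,0]
    return -d["R"].T@d["t"], d["R"].T@np.array([q[0],q[1],1])
def onz(d,u,v,z):
    c,r=ray(d,u,v); return c+r*(z-c[2])/r[2]
def two(d1,p1,d2,p2):
    c1,r1=ray(d1,*p1);c2,r2=ray(d2,*p2)
    s=np.linalg.lstsq(np.c_[r1,-r2],c2-c1,rcond=None)[0]
    a,b=c1+s[0]*r1,c2+s[1]*r2; return (a+b)/2,np.linalg.norm(a-b)
def proj(d,X):
    return cv2.projectPoints(np.array(X,float).reshape(-1,3),cv2.Rodrigues(d["R"])[0],d["t"],d["K"],d["D"])[0][:,0]
def save(d,name,crop=None,s=1):
    p=d["pixels"][:,:,::-1]
    if crop: p=p[crop[1]:crop[3],crop[0]:crop[2]]
    cv2.imwrite("pics/"+name,cv2.resize(p,None,fx=s,fy=s,interpolation=cv2.INTER_CUBIC))
E
python3 - <<'E'
from h import *
a=cam("top");b=cam("side");save(a,"top0.png",None,1.5);save(b,"side0.png",None,1.5)
for d in(a,b):print(-d["R"].T@d["t"],d["R"][2],d["fovy"])
print(status.state())
E
```

```text
[ 341.74930708   -8.21599908 1853.11119619] [ 0.06166398  0.00473542 -0.99808573] 45.14636250854722
[-261.20165482 -786.75225616  819.75728623] [ 0.55050825  0.62532135 -0.55309482] 46.43931824190619
{'t': 0.1, 'joints': array([-1.34663342e+00,  4.91489088e-01,  1.55938300e+00, -1.39395210e-05,
        1.09169704e+00, -1.05596139e-01]), 'qvel': array([-0.00077364, -0.00142774, -0.0006627 ,  0.00162412, -0.00027628,
        0.00013729]), 'tau': array([ 4.45623838e-03, -6.13620114e+01, -2.58606058e+01,  6.93661650e-02,
        4.70131938e-02, -5.04421405e-05]), 'eef_pos': array([ 202.36017561, -591.12100312,  225.12840734]), 'tcp_rot': array([3.04865744, 1.56981977, 1.80762659]), 'ft_force': array([-0.54546571,  1.63370647, -0.4075532 ]), 'moment': array([-0.00375297, -0.00213921,  0.00235181]), 'opening': 0.9997443779179781}
```

View pics/top0.png

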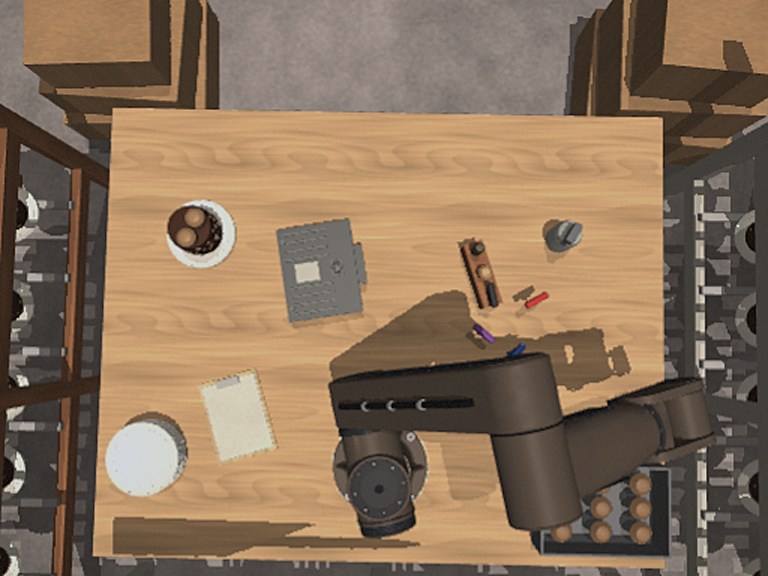

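View pics/side0.png

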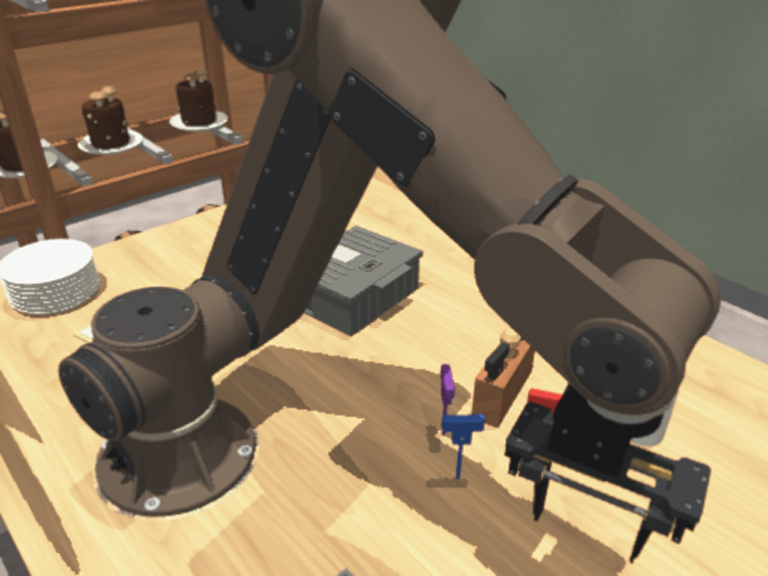

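Top view (1.5x): station at (320,270) with its lip to the right at (361,262); block at (480,272). Candidates for the key are the dark handle at (491,294), the dark round one at (477,247, screwdriver?), purple (483,333), blue (516,350) and red (537,299). I choose the dark one at (491,294) and check it close up.

```bash
python3 - <<'E'
from h import *
a=cam("top");b=cam("side")
c=lambda d,x0,y0,w,h,s:cv2.resize(d["pixels"][y0:y0+h,x0:x0+w,::-1],(w*s,h*s),interpolation=cv2.INTER_CUBIC)
t1=c(a,295,150,80,72,5);t2=c(a,178,140,80,72,5);t3=c(b,290,200,80,80,5)[:, :400];t4=c(b,200,145,90,80,5)[:, :400]
cv2.imwrite("pics/c1.png",np.vstack([np.hstack([t1,t2]),cv2.resize(np.hstack([t3,t4]),(800,400))])[:760])
im=cv2.imread("pics/c1.png"); cv2.imwrite("pics/c1.png",cv2.resize(im[:760],(600,570)) if 0 else im[:600])
cv2.imwrite("pics/c1b.png",np.hstack([t3,t4]))
E
```

```text
(no output)
```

View pics/c1.png

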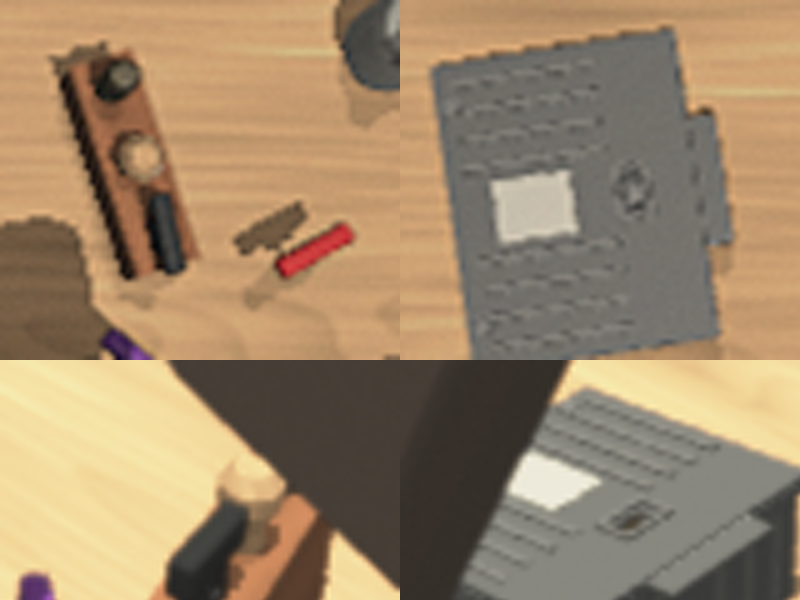

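View pics/c1b.png

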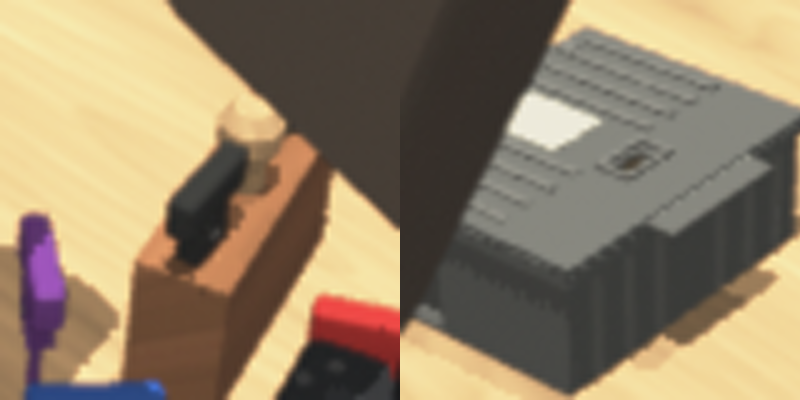

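The crops confirm it: the dark T-handle in the near hole of the block, with the pear-shaped awl in the middle and the screwdriver far. The slot is the dark patch at about (233,158) in the top crop's offset frame. Now I measure.

```bash
python3 - <<'E'
from h import *
a=cam("top");b=cam("side")
P=lambda x,y,ox,oy:(x/5+ox-.4,y/5+oy-.4)
deg=lambda p,q:np.degrees(np.arctan2(*(q-p)[1::-1]))
# key handle, by mask
h=cv2.cvtColor(a["pixels"],cv2.COLOR_RGB2GRAY)[186:208,320:336]
m=(h<75).astype(np.uint8);n,l,s,ce=cv2.connectedComponentsWithStats(m);k=1+s[1:,4].argmax()
ys,xs=np.nonzero(l==k);r=cv2.minAreaRect(np.c_[xs+320,ys+186].astype(np.float32));print("rect",r,s[k])
bx=cv2.boxPoints(r);W=np.array([onz(a,*p,136) for p in bx]);print("key corners@136\n",W.round(1),W.mean(0))
for i in range(2):print("ang",deg(W[i],W[i+1]),np.linalg.norm(W[i+1]-W[i]))
C=[onz(a,*P(x,y,295,150),90) for x,y in((75,65),(130,50),(200,260),(135,278))];print("block",np.array(C).round(1),np.mean(C,0))
print("ang long",deg(C[3],C[0]),deg(C[2],C[1]))
# station
S=[onz(a,*P(x,y,178,140),95) for x,y in((432,65),(675,30),(718,337),(475,362))] if 0 else [onz(a,*P(x-400,y,178,140),95) for x,y in((432,67),(675,30),(720,337))]
print("station",np.array(S).round(1));print("front edge ang",deg(S[2],S[1]),"top",deg(S[1],S[0]),np.linalg.norm(S[0]-S[1]),np.linalg.norm(S[2]-S[1]))
L=[onz(a,*P(x-400,y,178,140),95) for x,y in((712,112),(732,242))];print("lip",np.array(L).round(1),deg(L[1],L[0]))
pt=P(633-400,190,178,140);ps=P(633-400,160,200,145);print("slot top@95",onz(a,*pt,95),"side@95",onz(b,*ps,95),two(a,pt,b,ps))
kt=P(167,232,295,150)
for nm,pp in(("purple",(483/1.5,333/1.5)),("blue",(516/1.5,350/1.5)),("red",(537/1.5,299/1.5)),("tray",(200/1.5,233/1.5))):print(nm,onz(a,*pp,100))
print("tops: scr",onz(a,*P(122,75,295,150),180),"awl",onz(a,*P(140,157,295,150),140))
E
```

```text
rect ((326.9615173339844, 195.30772399902344), (17.84657096862793, 6.0796003341674805), 78.69007110595703) [  3   1   9  18 103]
key corners@136
 [[ 481.7 -249.8  136. ]
 [ 486.6 -271.9  136. ]
 [ 421.6 -285.7  136. ]
 [ 416.7 -263.6  136. ]] [ 451.67670932 -267.73409792  136.        ]
ang -77.46362165799634 22.680351252866608
ang -168.05213884254326 66.42873638713537
block [[ 579.  -206.6   90. ]
 [ 591.4 -248.7   90. ]
 [ 431.1 -304.1   90. ]
 [ 416.3 -254.7   90. ]] [ 504.46831262 -253.525119     90.        ]
ang long 16.463679785665036 19.076194382508973
station [[605.3 276.1  95. ]
 [637.8  90.3  95. ]
 [402.8  50.3  95. ]]
front edge ang 9.658920824477697 top 99.92948435913397 188.56912468326203 238.39919212717052
lip [[575.1  60.4  95. ]
 [475.5  42.8  95. ]] 10.025962313501596
slot top@95 [513.79840874 119.4297658   95.        ] side@95 [512.34460429 121.22361893  95.        ] (array([512.88848499, 120.11979519,  95.3419202 ]), np.float64(2.261038806499378))
purple [ 352.28375237 -255.59558844  100.        ]
blue [ 311.30342248 -339.19207807  100.        ]
red [ 441.11640483 -391.07026208  100.        ]
tray [591.48498154 468.74228415 100.        ]
tops: scr [ 560.24992186 -230.80732592  180.        ] awl [ 504.37188081 -250.30061881  140.        ]
```

```bash
cat >> h.py <<'E'
from scipy.spatial.transform import Rotation as Ro
def plan(target,jaw=None):
    s=status.state();R=Ro.from_euler("xyz",s["tcp_rot"]).as_matrix();p=np.array(s["eef_pos"])
    ja=np.degrees(np.arctan2(R[1,2],R[0,2]));turn=0
    if jaw is not None:
        turn=(ja-jaw+90)%180-90   # tool x is down: +turn lowers the world angle
    print("t",s["t"],"pos",p.round(1),"jaw",round(ja,2),"toolx",R[:,0].round(4),"open",round(s["opening"],3),"F",np.round(s["ft_force"],1),"j6",s["joints"][5].round(2))
    print("  shift in tool axes now",(R.T@(np.array(target)-p)).round(1),"turn",round(turn,1))
    if jaw is not None:
        R2=R@Ro.from_euler("x",turn,degrees=True).as_matrix();print("  after turn",(R2.T@(np.array(target)-p)).round(1))
E
python3 -c "
from h import *
plan([450,-269,200],104)"
```

```text
t 0.3 pos [ 202.4 -591.2  225.4] jaw -71.1 toolx [-1.e-04  3.e-04 -1.e+00] open 0.999 F [-0.3 -0.3  0.1] j6 -0.11
  shift in tool axes now [  25.5  338.6 -224.7] turn 4.9
  after turn [  25.5  318.2 -252.8]
```

Emit:
apply_moves([
  [0, 0, 0, 0, 4.9],
  [0, 0, 34, -27, 0],
  [0, 0, 34, -27, 0],
  [0, 0, 34, -27, 0],
  [0, 0, 34, -27, 0],
  [0, 0, 34, -27, 0],
  [0, 0, 34, -27, 0],
  [0, 0, 34, -27, 0],
  [0, 0, 34, -27, 0],
  [0, 0, 34, -27, 0],
])

```text
t: 1.3
eef_pos: [441.4, -280.0, 225.8]
tcp_rot: [0.51, 1.57, -0.817]
ft_force: [0.5, -0.1, -1.2]
opening: 0.997
```

```bash
python3 - <<'E'
from h import *
plan([450,-269,200],104)
b=cam("side");a=cam("top")
c=lambda d,x0,y0,w,h,s:cv2.resize(d["pixels"][y0:y0+h,x0:x0+w,::-1],(w*s,h*s),interpolation=cv2.INTER_CUBIC)
cv2.imwrite("pics/c2.png",np.hstack([c(b,270,170,100,120,4),c(a,280,130,100,120,4)]))
print(proj(b,[450,-269,126]),proj(b,status.state()["eef_pos"]))
E
```

```text
t 1.3 pos [ 441.4 -280.   225.8] jaw -76.01 toolx [ 2.e-04 -2.e-04 -1.e+00] open 0.997 F [ 0.5 -0.1 -1.2] j6 0.64
  shift in tool axes now [25.8 11.  -8.6] turn -0.0
  after turn [25.8 11.  -8.6]
[[330.41194603 236.6901818 ]] [[335.58384667 206.14276658]]
```

View pics/c2.png

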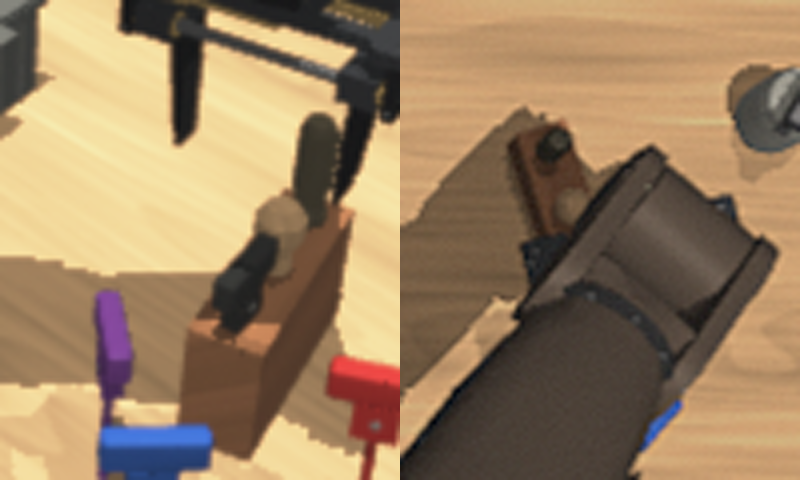

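```bash
python3 - <<'E'
from h import *
b=cam("side")
g=cv2.cvtColor(b["pixels"],cv2.COLOR_RGB2GRAY);x0,y0,x1,y1=322,226,342,256
sub=g[y0:y1,x0:x1];print(sub)
for p in((331.7,238.8),(330.9,238.5)):print(onz(b,*p,128))
print(proj(b,[[450-31*np.cos(a),-269-31*np.sin(a),140] for a in(.21,.28)]+[[450+31*np.cos(a),-269+31*np.sin(a),140] for a in(.21,.28)]))
E
```

```text
[[223 222 221 220 220 221 223 224 223 223 217 144  97  99 111 118 123 127
  126 120]
 [223 223 223 221 220 219 219 222 223 223 217 139  92  90  97 107 119 126
  127 119]
 [218 221 222 223 222 221 219 219 220 222 214 134  69  57  66  86 100 106
  110 106]
 [218 218 218 221 222 223 222 221 218 212 167  90  49  43  45  52  61  80
  103 101]
 [218 218 218 218 219 222 223 222 218 187 103  52  42  42  42  42  44  63
  101 100]
 [218 218 218 219 218 218 220 221 212 131  61  42  41  41  42  41  43  63
  100 100]
 [218 218 218 219 219 219 218 209 153  75  44  42  42  43  40  40  40  61
   91  94]
 [220 218 218 218 219 219 210 151  80  46  41  41  41  41  40  37  41  67
   91  94]
 [220 219 220 218 217 207 151  80  46  42  41  42  41  39  35  35  46  76
   93  94]
 [218 220 220 219 210 149  79  40  34  36  40  42  39  37  34  35  48  85
  101 101]
 [215 218 218 214 178  90  55  40  38  37  38  37  37  34  35  39  61  95
  102 103]
 [208 211 206 178 104  63  58  56  55  54  49  37  35  35  35  49  81  98
  101  99]
 [149 146 128  94  65  59  58  59  58  53  45  35  33  34  43  70  92  96
   96 
[... 955 characters left out ...]
59  34  34  34  35  34  43  77 128 103  96  96  94  91  90
   84  70]
 [141 130  86  49  38  35  35  34  41  71 123 160 147 143 143 141 136 131
   99  68]
 [134  92  69  62  54  44  38  39  66 119 147 154 152 151 151 149 144 122
   78  64]
 [130  85  67  65  63  60  56  69 108 144 151 152 151 151 150 149 140  97
   65  64]
 [106 105  75  68  71  72  76 116 128 135 136 148 149 149 149 146 123  76
   64  64]
 [ 83  80  79  85 105 108  86 124 131 131 130 133 133 134 144 137  87  65
   64  66]]
[ 444.05680408 -277.87706827  128.        ]
[ 443.47717788 -275.84489365  128.        ]
[[324.7496488  238.67374029]
 [325.56699473 239.00322654]
 [336.96523417 225.9725304 ]
 [336.16836319 225.6677302 ]]
```

```bash
python3 - <<'E'
from h import *
b=cam("side")
for n,p in(("farL",(333,228)),("farR",(338.7,229.3)),("nearL",(323.3,238.3)),("nearR?",(332,237.5)),):print(n,onz(b,*p,140))
print("nearR bottom",onz(b,335,246.5,116), "nearL bottom",onz(b,322.7,247,116))
E
```

```text
farL [ 466.5835381  -261.39617491  140.        ]
farR [ 473.11531263 -274.0005864   140.        ]
nearL [ 418.1414852  -272.24695646  140.        ]
nearR? [ 436.14891875 -283.97011327  140.        ]
nearR bottom [ 439.69278455 -293.46380537  116.        ] nearL bottom [ 415.87984372 -275.12147165  116.        ]
```

```bash
python3 -c "
from h import *
plan([447.5,-271,120],103)"
```

```text
t 1.5 pos [ 440.9 -281.   225.7] jaw -75.88 toolx [-1.e-04 -3.e-04 -1.e+00] open 1.005 F [-0.3 -0.  -0.7] j6 0.63
  shift in tool axes now [105.7   8.8  -8.1] turn 1.1
  after turn [105.7   8.7  -8.3]
```

Emit:
apply_moves([
  [0, 0, 8.7, -8.3, 1],
  [0, 26, 0, 0, 0],
  [0, 30, 0, 0, 0],
  [0, 30, 0, 0, 0],
  [0, 19.5, 0, 0, 0],
  [1, 0, 0, 0, 0],
  [1, 0, 0, 0, 0],
  [1, 0, 0, 0, 0],
  [1, 0, 0, 0, 0],
  [1, 0, 0, 0, 0],
])

```text
t: 2.5
eef_pos: [447.2, -271.6, 120.9]
tcp_rot: [0.638, 1.569, -0.706]
ft_force: [-0.1, -0.4, -1.1]
opening: 0.635
```

```bash
python3 - <<'E'
from h import *
plan([447.5,-271,120],103)
b=cam("side");save(b,"s3.png",(280,170,390,280),5)
E
```

```text
t 2.5 pos [ 447.2 -271.6  120.9] jaw -77.01 toolx [ 0.0011 -0.001  -1.    ] open 0.635 F [-0.1 -0.4 -1.1] j6 0.67
  shift in tool axes now [ 0.9  0.4 -0.5] turn -0.0
  after turn [ 0.9  0.4 -0.5]
```

View pics/s3.png

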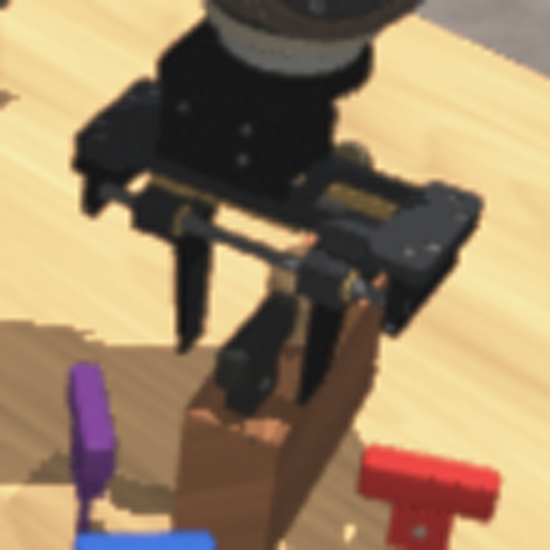

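Fingers are still closing; they straddle the bar in the crop (tips at (187,350) and (310,400), bar end at (250,380)).

Emit:
apply_moves([
  [1, 0, 0, 0, 0],
  [1, 0, 0, 0, 0],
  [1, 0, 0, 0, 0],
  [1, 0, 0, 0, 0],
  [1, 0, 0, 0, 0],
  [1, 0, 0, 0, 0],
  [1, 0, 0, 0, 0],
  [1, 0, 0, 0, 0],
  [1, 0, 0, 0, 0],
])

```text
t: 3.45
eef_pos: [447.0, -271.4, 120.1]
tcp_rot: [-0.032, 1.571, -1.376]
ft_force: [1.0, 0.4, -0.2]
opening: 0.167
```

```bash
python3 - <<'E'
from h import *
plan([447.5,-271,120],103)
E
```

```text
t 3.45 pos [ 447.  -271.4  120.1] jaw -77.01 toolx [ 0.e+00 -1.e-04 -1.e+00] open 0.167 F [ 1.   0.4 -0.2] j6 0.67
  shift in tool axes now [ 0.1  0.6 -0.3] turn -0.0
  after turn [ 0.1  0.6 -0.3]
```

Emit:
apply_moves([
  [1, -20, 0, 0, 0],
  [1, -40, 0, 0, 0],
  [1, -40, 0, 0, 0],
  [1, -40, 0, 0, 0],
  [1, -10, 0, 0, 0],
])

```text
t: 3.95
eef_pos: [447.8, -272.0, 274.2]
tcp_rot: [0.661, 1.565, -0.683]
ft_force: [-0.1, 0.6, -0.5]
opening: 0.17
```

```bash
python3 - <<'E'
from h import *
plan([513,120,240],99.8)
E
```

```text
t 3.95 pos [ 447.8 -272.   274.2] jaw -77.0 toolx [ 0.0048 -0.0039 -1.    ] open 0.17 F [-0.1  0.6 -0.5] j6 0.67
  shift in tool axes now [  33.   151.6 -367.4] turn 3.2
  after turn [  33.   130.8 -375.3]
```

Emit:
apply_moves([
  [1, 0, 0, 0, 3.2],
  [1, 0, 14.5, -41.7, 0],
  [1, 0, 14.5, -41.7, 0],
  [1, 0, 14.5, -41.7, 0],
  [1, 0, 14.5, -41.7, 0],
  [1, 0, 14.5, -41.7, 0],
  [1, 0, 14.5, -41.7, 0],
  [1, 0, 14.5, -41.7, 0],
  [1, 0, 14.5, -41.7, 0],
  [1, 0, 14.5, -41.7, 0],
])

```text
t: 4.95
eef_pos: [511.5, 122.5, 269.5]
tcp_rot: [-1.483, 1.57, -2.883]
ft_force: [1.1, -0.3, -0.6]
opening: 0.167
```

Emit:
apply_moves([
  [1, 30, 0, 0, 0],
  [1, 6, 0, 0, 0],
  [1, 0, 0, 0, 0],
  [1, 0, 0, 0, 0],
])

```text
t: 5.35
eef_pos: [512.0, 119.9, 234.6]
tcp_rot: [0.837, 1.571, -0.564]
ft_force: [0.6, -0.1, -0.2]
opening: 0.165
```

```bash
python3 - <<'E'
from h import *
plan([513,120,230],99.8)
b=cam("side");a=cam("top")
c=lambda d,x0,y0,w,h,s:cv2.resize(d["pixels"][y0:y0+h,x0:x0+w,::-1],(w*s,h*s),interpolation=cv2.INTER_CUBIC)
cv2.imwrite("pics/c4.png",np.hstack([c(b,210,110,90,120,5)[:, :450],c(a,180,140,70,120,5)]))
print(proj(b,[status.state()["eef_pos"]+np.array([0,0,-z]) for z in(-8,110)]))
E
```

```text
t 5.35 pos [512.  119.9 234.6] jaw -80.27 toolx [ 2.e-04 -1.e-04 -1.e+00] open 0.165 F [ 0.6 -0.1 -0.2] j6 1.51
  shift in tool axes now [4.6 1.  0.1] turn -0.1
  after turn [4.6 1.  0.1]
[[246.13003604 133.58787649]
 [246.36956166 168.4432416 ]]
```

View pics/c4.png

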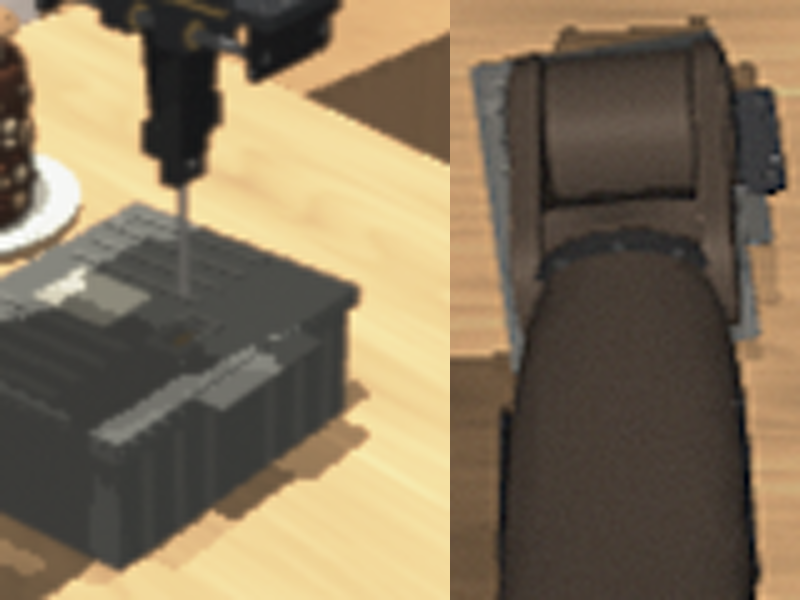

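```bash
python3 - <<'E'
from h import *
b=cam("side");s=status.state();z=s["eef_pos"][2]-110
g=b["pixels"].astype(int);sub=g[168:186,236:256]
print(sub.sum(2)//3); print((sub[:,:,0]-sub[:,:,2])[5:14])
print("tip",onz(b,245.9,168.6,z),"eef",s["eef_pos"],"slot",onz(b,246,177,95))
print("proj slot nominal",proj(b,[[513,120,95]]))
E
```

```text
[[130 126 113  93  77  73  67  73  80  85  94  91  79  76  75  75  75  74
   73  75]
 [133 132 127 117  82  75  74  75  73  71  78  83  82  80  77  76  75  76
   75  75]
 [131 125 101  89  78  75  75  76  74  75  74  67  72  75  74  75  76  76
   75  76]
 [113  93  80  77  76  75  76  76  75  76  75  75  75  74  75  75  75  75
   76  76]
 [ 83  77  75  76  76  76  75  75  76  76  77  79  80  77  76  76  75  76
   75  75]
 [ 61  64  73  74  75  75  76  75  75  78  81  74  68  71  78  80  78  77
   76  76]
 [ 58  58  60  64  73  75  74  74  70  67  67  69  70  65  68  74  79  81
   76  75]
 [ 57  58  57  59  63  71  65  65  64  61  61  67  67  70  73  76  77  74
   68  74]
 [ 57  57  57  58  60  65  64  63  60  58  59  62  65  67  74  81  74  68
   73  76]
 [ 58  57  58  61  63  63  60  59  58  60  62  61  67  78  74  74  75  75
   75  75]
 [ 58  57  59  62  64  63  62  59  59  61  62  63  64  66  70  74  76  75
   76  75]
 [ 59  57  57  58  59  61  64  63  62  63  64  63  61  59  62  74  76  75
   75  76]
 [ 58  58  57  57  58  58  59  60  63  64  63  60  58  58  62  72  74  73
   76 
[... 482 characters left out ...]
4  4  3  4]
 [ 3  3  4  3  4  4  4  3  4  4  4  4  3  3  3  4  6  5  4  4]
 [ 3  3  3  3  3  3  3  3  4  2  2  4  4  4  4  5  4  4  3  4]
 [ 3  2  3  3  3  3  5  3  3  4  7 12 12  7  5  5  4  3  4  4]
 [ 3  3  2  3  4  4  4  3  6 15 21 21 12  6  4  4  3  4  4  4]
 [ 3  3  3  2  3  4  3  4  9 21 21 13  6  4  4  4  3  4  4  4]
 [ 3  3  3  3  4  3  3  4  6 10  7  4  3  2  4  4  4  4  4  4]
 [ 3  3  3  2  3  3  3  4  3  5  4  4  2  3  3  4  4  4  4  4]
 [ 3  3  3  3  3  3  3  3  2  3  3  3  2  2  3  3  4  3  4  5]]
tip [510.46833685 120.17118926 124.99133236] eef [512.1464628  119.99321125 234.99133236] slot [510.31640479 119.81613285  95.        ]
proj slot nominal [[246.61555786 176.68174913]]
```

Emit:
apply_moves([
  [1, 15, 0, 0.3, 0],
  [1, 10, 0, 0, 0],
  [1, 8, 0, 0, 0],
  [1, 8, 0, 0, 0],
  [1, 8, 0, 0, 0],
  [1, 0, 0, 0, 0],
])

```text
t: 6.1
eef_pos: [511.5, 120.3, 184.1]
tcp_rot: [-1.589, 1.569, -2.989]
ft_force: [-0.5, 0.5, -0.2]
opening: 0.167
```

```bash
python3 - <<'E'
from h import *
plan([512,119.7,160],99.8)
E
```

```text
t 6.1 pos [511.5 120.3 184.1] jaw -80.21 toolx [-1.6e-03 -3.0e-04 -1.0e+00] open 0.167 F [-0.5  0.5 -0.2] j6 1.51
  shift in tool axes now [24.1  0.5  0.7] turn -0.0
  after turn [24.1  0.5  0.7]
```

Emit:
apply_moves([
  [1, 8, 0, 0, 0],
  [1, 6, 0, 0, 0],
  [1, 4, 0, 0, 0],
  [1, 3, 0, 0, 0],
  [1, 3, 0, 0, 0],
  [1, 0, 0, 0, 0],
  [1, 0, 0, 0, 0],
])

```text
t: 6.8
eef_pos: [511.9, 120.4, 161.3]
tcp_rot: [1.428, 1.57, 0.028]
ft_force: [-0.1, 1.4, 1.6]
opening: 0.163
```

```bash
python3 - <<'E'
from h import *
plan([512,119.7,160],99.8)
b=cam("side");save(b,"s5.png",(190,110,300,230),5)
E
```

```text
t 6.8 pos [511.9 120.4 161.3] jaw -80.2 toolx [ 5.e-04  0.e+00 -1.e+00] open 0.163 F [-0.1  1.4  1.6] j6 1.51
  shift in tool axes now [ 1.3 -0.1  0.7] turn -0.0
  after turn [ 1.3 -0.1  0.7]
```

View pics/s5.png

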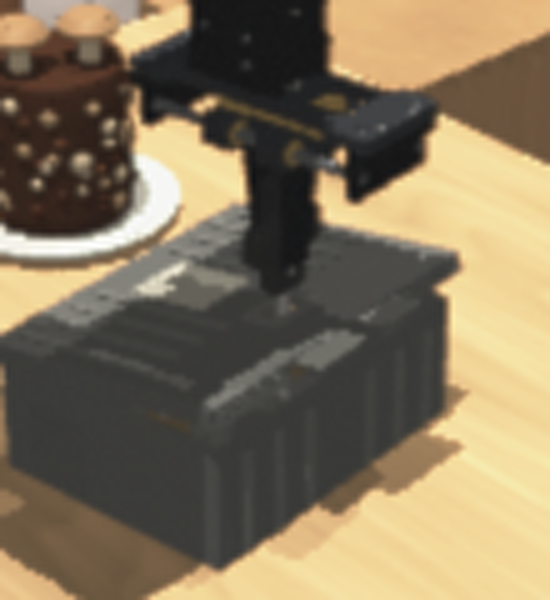

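Lid has sprung up (front edge lifted off the body at (330,350), rod still in the slot). Eight pictures used. Now I withdraw and go down in front of the lip, beside the catch, to swing the lid with the key rod.

Emit:
apply_moves([
  [1, -8, 0, 0, 0],
  [1, -20, 0, 0, 0],
  [1, -30, 0, 0, 0],
  [1, -42, 0, 0, 0],
  [1, 0, -9, 28, 0],
  [1, 0, -9, 28, 0],
  [1, 0, -9, 28, 0],
  [1, 0, 0, 0, 0],
])

```text
t: 7.65
eef_pos: [499.0, 30.5, 261.7]
tcp_rot: [-0.045, 1.57, -1.447]
ft_force: [0.8, -0.7, -0.0]
opening: 0.166
```

```bash
python3 - <<'E'
from h import *
plan([499.5,32.5,171],99.8)
b=cam("side");save(b,"s6.png",(180,90,320,220),5)
H=np.array([490,252,90.]);ex=np.array([-.17,.985,0]);ey=np.array([-.985,-.17,0])
for th in(0,.14):
  print(th,proj(b,[H+ex*(-205*np.cos(th)+5*np.sin(th))+ey*y+[0,0,205*np.sin(th)+5*np.cos(th)] for y in(-50,50)]))
print(proj(b,status.state()["eef_pos"]-[0,0,110]))
E
```

```text
t 7.65 pos [499.   30.5 261.7] jaw -80.34 toolx [ 1.e-04 -9.e-04 -1.e+00] open 0.166 F [ 0.8 -0.7 -0. ] j6 1.33
  shift in tool axes now [90.7  0.8 -1.9] turn -0.1
  after turn [90.7  0.9 -1.9]
0 [[274.44353837 177.69160818]
 [254.30952153 191.37862761]]
0.14 [[274.00436456 169.46366395]
 [253.6270929  182.89456295]]
[[262.74228625 173.50891379]]
```

View pics/s6.png

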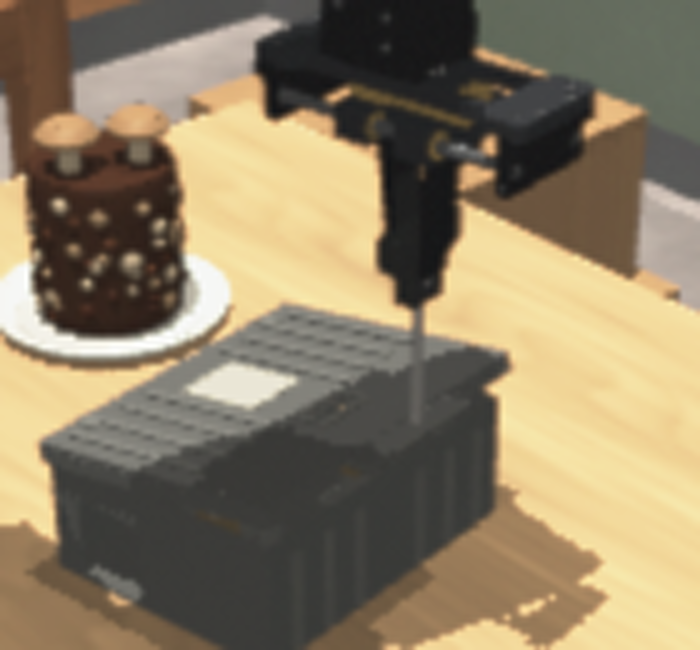

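Emit:
apply_moves([
  [1, 30, 0, 0, 0],
  [1, 30, 0, 0, 0],
  [1, 25, 0, 0, 0],
  [1, 6, 0, -2, 0],
  [1, 0, 0, -4, 0],
  [1, 0, 0, -3, 0],
  [1, 0, 0, 0, 0],
])

```text
t: 8.4
eef_pos: [498.4, 42.4, 171.3]
tcp_rot: [1.318, 1.569, -0.081]
ft_force: [-0.0, -0.0, 0.1]
opening: 0.17
```

Emit:
apply_moves([
  [1, 0, 0, -2, 0],
  [1, 0, 0, 0, 0],
  [1, 0, 0, 0, 0],
])

```text
t: 8.7
eef_pos: [497.9, 43.7, 170.5]
tcp_rot: [1.148, 1.57, -0.252]
ft_force: [0.5, -2.0, 1.0]
opening: 0.169
```

Emit:
apply_moves([
  [1, 0, 0, -2, 0],
  [1, 0, 0, 0, 0],
  [1, 0, 0, 0, 0],
])

```text
t: 9.0
eef_pos: [497.8, 44.7, 170.4]
tcp_rot: [0.404, 1.568, -0.996]
ft_force: [2.0, -10.1, 1.7]
opening: 0.166
```

Emit:
apply_moves([
  [1, -4, 0, 0, 0],
  [1, -4, 0, -0.5, 0],
  [1, -4, 0, -1, 0],
  [1, 0, 0, 0, 0],
])

```text
t: 9.4
eef_pos: [497.4, 46.6, 182.7]
tcp_rot: [0.566, 1.569, -0.834]
ft_force: [1.2, -7.2, 0.3]
opening: 0.168
```

Emit:
apply_moves([
  [1, -10, 0, -2, 0],
  [1, -10, 0, -2.7, 0],
  [1, -10, 0, -3.3, 0],
  [1, -10, 0, -3.8, 0],
  [1, 0, 0, 0, 0],
])

```text
t: 9.9
eef_pos: [495.2, 59.2, 223.4]
tcp_rot: [1.225, 1.569, -0.175]
ft_force: [1.0, -5.4, 0.5]
opening: 0.169
```

```bash
python3 - <<'E'
from h import *
plan([499.5,32.5,171],99.8)
b=cam("side");save(b,"s7.png",(180,70,320,220),4)
E
```

```text
t 9.9 pos [495.2  59.2 223.4] jaw -80.18 toolx [ 1.7e-03 -3.0e-04 -1.0e+00] open 0.169 F [ 1.  -5.4  0.5] j6 1.39
  shift in tool axes now [52.4 -0.4 27. ] turn 0.0
  after turn [52.4 -0.4 27. ]
```

View pics/s7.png

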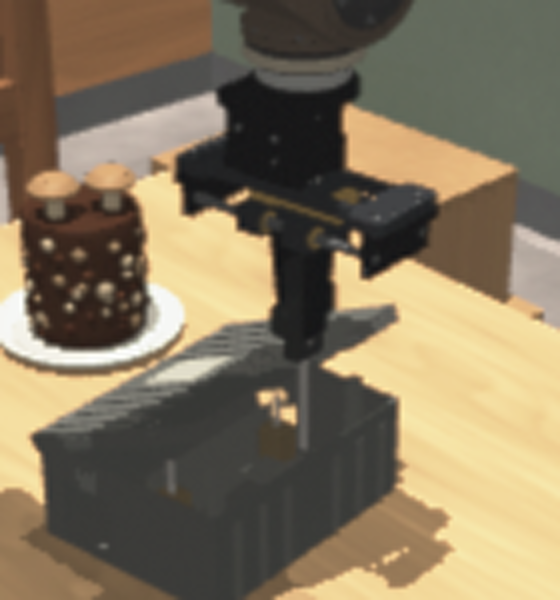

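The lid rides up on the rod at roughly 0.4 rad (rod tip at (303,447), lid edge at (395,310)). Continuing along the arc.

Emit:
apply_moves([
  [1, -20, 0, -8.9, 0],
  [1, -19, 0, -10.7, 0],
  [1, -18, 0, -12.4, 0],
  [1, -17, 0, -14, 0],
  [1, -15, 0, -15.4, 0],
  [1, -14, 0, -16.6, 0],
  [1, 0, 0, 0, 0],
])

```text
t: 10.65
eef_pos: [481.5, 137.3, 326.0]
tcp_rot: [2.143, 1.569, 0.745]
ft_force: [-0.3, -1.2, -0.5]
opening: 0.171
```

Emit:
apply_moves([
  [1, -12, 0, -17.8, 0],
  [1, -10, 0, -18.7, 0],
  [1, -8, 0, -19.5, 0],
  [1, -5, 0, -20, 0],
  [1, 0, 0, 0, 0],
])

```text
t: 11.15
eef_pos: [468.4, 211.8, 359.4]
tcp_rot: [-2.115, 1.57, 2.77]
ft_force: [-0.2, -0.2, -1.8]
opening: 0.167
```

```bash
python3 - <<'E'
from h import *
plan([499.5,32.5,171],99.8)
b=cam("side");save(b,"s8.png",(150,30,320,220),3)
E
```

```text
t 11.15 pos [468.4 211.8 359.4] jaw -80.1 toolx [-1.1e-03  4.0e-04 -1.0e+00] open 0.167 F [-0.2 -0.2 -1.8] j6 1.69
  shift in tool axes now [188.3  -0.  182.1] turn 0.1
  after turn [188.3   0.3 182.1]
```

View pics/s8.png

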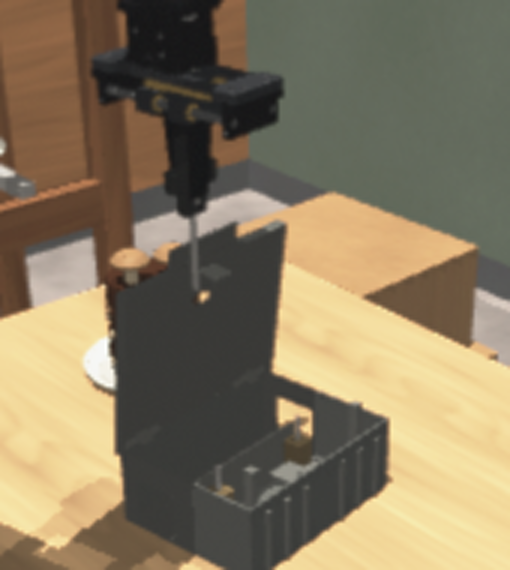

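The lid is near 1.4 rad, rod beside the catch. Pushing past upright.

Emit:
apply_moves([
  [1, -8, 0, -18, 0],
  [1, -3, 0, -18, 0],
  [1, 0, 0, -16, 0],
  [1, 0, 0, -12, 0],
  [1, 0, 0, -8, 0],
  [1, 0, 0, 0, 0],
  [1, 0, 0, 0, 0],
  [1, 0, 0, 0, 0],
  [1, 0, 0, 0, 0],
  [1, 0, 0, 0, 0],
])

```text
t: 12.2
eef_pos: [456.6, 281.3, 371.1]
tcp_rot: [0.396, 1.571, -1.005]
ft_force: [-0.2, 0.5, -0.2]
opening: 0.167
```

```bash
python3 - <<'E'
from h import *
plan([447,-271.4,300],103)
b=cam("side");save(b,"s9.png",(150,30,320,220),3)
E
```

```text
t 12.2 pos [456.6 281.3 371.1] jaw -80.22 toolx [ 1.e-04 -1.e-04 -1.e+00] open 0.167 F [-0.2  0.5 -0.2] j6 1.83
  shift in tool axes now [  71.2 -103.3  543.1] turn -3.2
  after turn [  71.2 -133.7  536.4]
```

View pics/s9.png

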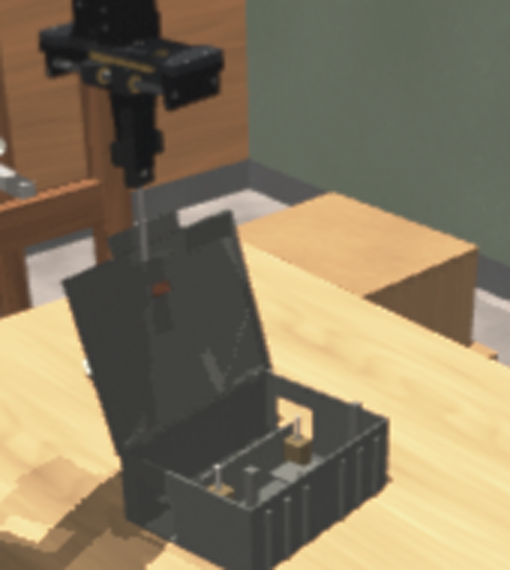

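The lid leans back at its stop with no contact force (12 pictures used; further checks are numeric). Returning the key.

```bash
python3 - <<'E'
from h import *
np.save("bg.npy",cam("side")["pixels"])
E
```

Emit:
apply_moves([
  [1, 0, 0, 15, -3.2],
  [1, 0, -11.5, 44, 0],
  [1, 0, -11.5, 44, 0],
  [1, 0, -11.5, 44, 0],
  [1, 0, -11.5, 44, 0],
  [1, 0, -11.5, 44, 0],
  [1, 0, -11.5, 44, 0],
  [1, 0, -11.5, 44, 0],
  [1, 0, -11.5, 44, 0],
  [1, 0, -11.5, 44, 0],
])

```text
t: 13.3
eef_pos: [446.8, -144.2, 371.4]
tcp_rot: [0.888, 1.57, -0.456]
ft_force: [1.1, 0.5, -0.2]
opening: 0.167
```

```bash
python3 -c "
from h import *
plan([447,-271.4,245],103)"
```

```text
t 13.3 pos [ 446.8 -144.2  371.4] jaw -77.01 toolx [ 6.e-04 -3.e-04 -1.e+00] open 0.167 F [ 1.1  0.5 -0.2] j6 0.89
  shift in tool axes now [126.4 -28.5 123.9] turn -0.0
  after turn [126.4 -28.5 123.9]
```

Emit:
apply_moves([
  [1, 0, -9.5, 41, 0],
  [1, 0, -9.5, 41, 0],
  [1, 0, -9.5, 41, 0],
  [1, 40, 0, 0, 0],
  [1, 40, 0, 0, 0],
  [1, 40, 0, 0, 0],
  [1, 6, 0, 0, 0],
  [1, 0, 0, 0, 0],
  [1, 0, 0, 0, 0],
])

```text
t: 14.2
eef_pos: [448.0, -269.0, 247.0]
tcp_rot: [0.665, 1.568, -0.678]
ft_force: [-0.1, -0.1, -0.1]
opening: 0.167
```

```bash
python3 - <<'E'
from h import *
plan([447,-271.4,120],103)
b=cam("side");bg=np.load("bg.npy").astype(int);p=b["pixels"].astype(int);e=status.state()["eef_pos"]
pr=proj(b,[e-[0,0,z] for z in(20,40,60,80,95,110)]);print(pr.round(1))
d=np.abs(p-bg).sum(2)
for v in range(int(pr[1,1]),int(pr[-1,1])+5):
    u=int(round(pr[-1,0]));w=d[v,u-6:u+7];x=np.arange(u-6,u+7);ww=np.where(w>25,w,0)
    print(v,w,round((ww*x).sum()/max(ww.sum(),1),2))
E
```

```text
t 14.2 pos [ 448. -269.  247.] jaw -76.99 toolx [ 0.0021 -0.0017 -1.    ] open 0.167 F [-0.1 -0.1 -0.1] j6 0.68
  shift in tool axes now [127.   -1.7   1.8] turn 0.0
  after turn [127.   -1.7   1.8]
[[334.1 203.1]
 [333.2 210.1]
 [332.4 217. ]
 [331.5 223.7]
 [330.9 228.6]
 [330.3 233.5]]
210 [  0   1   0   1   2  14  38 135 323 422 320  85   7] 332.84
211 [  0   0   1   1   0   0   4  38 267 318 226  21   2] 332.86
212 [  1   1   1   0   0   0   1  34 264 301 207  14   1] 332.84
213 [  0   0   0   0   0   2   7  80 284 295 181  14   1] 332.69
214 [  1   0   1   0   0   2   8  90 291 300 175  13   0] 332.65
215 [  0   1   0   1   0   0  10  91 288 286 134   8   0] 332.58
216 [  0   1   0   0   1   0  16 152 301 283 124   7   0] 332.44
217 [  0   0   1   0   2   1  19 213 314 265  77   5   0] 332.24
218 [  0   0   0   0   0   2  18 220 319 257  71   4   1] 332.21
219 [  0   1   1   0   0   0  21 226 318 235  22   0  11] 332.01
220 [  0   0   0   0   0   3  32 267 321 220  13  10  71] 332.19
221 [  0   0   0   1   1   9  79 287 306 191  31  90 177] 332.68
222 [  0   0   0   1   0   9  
[... 307 characters left out ...]
 0   0   1  21 232 333 313  97  52  71 109] 332.04
228 [  0   0   0   0   3  25 263 334 301 109  54  57  65] 331.82
229 [  2   0   0   0   3  28 269 317 263 168  71  50  61] 331.81
230 [  2   0   2   1   7  76 284 283 205 182 105  36  60] 331.72
231 [  0   0   0   1  10  93 281 230 188 188 155  26  16] 331.57
232 [  1   0   0   2  13 135 233 182 190 166  54   5   1] 331.19
233 [  1   0   0   0   9 117 169 165 174  58   7   2   0] 330.83
234 [ 13  12  12  11  17 145 170 158 171  34   0   1   1] 330.67
235 [190 191 189 183 153 187 188 192 178  49   4   0   1] 328.12
236 [249 246 245 224 197 195 198 200 193 154  22   0   0] 328.14
237 [250 252 238 206 197 198 200 201 195 173  49  16   4] 328.33
```

Emit:
apply_moves([
  [1, 0, -1.7, 1.8, 0],
  [1, 20, 0, 0, 0],
  [1, 15, 0, 0, 0],
  [1, 10, 0, 0, 0],
  [1, 8, 0, 0, 0],
  [1, 8, 0, 0, 0],
  [1, 0, 0, 0, 0],
])

```text
t: 14.95
eef_pos: [445.9, -270.7, 183.6]
tcp_rot: [-2.335, 1.57, 2.604]
ft_force: [0.2, -0.4, -1.4]
opening: 0.165
```

```bash
python3 -c "
from h import *
plan([447,-271.4,121],103)"
```

```text
t 14.95 pos [ 445.9 -270.7  183.6] jaw -77.0 toolx [-6.e-04  3.e-04 -1.e+00] open 0.165 F [ 0.2 -0.4 -1.4] j6 0.67
  shift in tool axes now [62.6  1.   1. ] turn -0.0
  after turn [62.6  1.   1. ]
```

Emit:
apply_moves([
  [1, 12, 0.8, 0.5, 0],
  [1, 12, 0, 0, 0],
  [1, 12, 0, 0, 0],
  [1, 10, 0, 0, 0],
  [1, 8, 0, 0, 0],
  [1, 4, 0, 0, 0],
  [1, 2, 0, 0, 0],
  [1, 0, 0, 0, 0],
  [1, 0, 0, 0, 0],
])

```text
t: 15.85
eef_pos: [447.0, -271.1, 124.5]
tcp_rot: [0.581, 1.57, -0.763]
ft_force: [-0.3, -0.6, -0.6]
opening: 0.167
```

```bash
python3 -c "
from h import *
plan([447,-271.4,120],103)"
```

```text
t 15.85 pos [ 447.  -271.1  124.5] jaw -77.0 toolx [ 5.e-04 -5.e-04 -1.e+00] open 0.167 F [-0.3 -0.6 -0.6] j6 0.67
  shift in tool axes now [ 4.5 -0.1  0.3] turn -0.0
  after turn [ 4.5 -0.1  0.3]
```

Emit:
apply_moves([
  [1, 2, 0, 0, 0],
  [1, 1.5, 0, 0, 0],
  [1, 1, 0, 0, 0],
  [1, 0, 0, 0, 0],
  [1, 0, 0, 0, 0],
])

```text
t: 16.35
eef_pos: [446.9, -271.0, 120.1]
tcp_rot: [0.587, 1.57, -0.756]
ft_force: [-0.2, 0.9, 5.7]
opening: 0.165
```

Seated on the block (5.7 N upward). Releasing, then lifting straight up.

Emit:
apply_moves([
  [0, 0, 0, 0, 0],
  [0, 0, 0, 0, 0],
  [0, 0, 0, 0, 0],
  [0, 0, 0, 0, 0],
  [0, 0, 0, 0, 0],
  [0, 0, 0, 0, 0],
  [0, 0, 0, 0, 0],
  [0, 0, 0, 0, 0],
  [0, 0, 0, 0, 0],
  [0, 0, 0, 0, 0],
])

```text
t: 17.35
eef_pos: [446.9, -271.0, 119.7]
tcp_rot: [0.178, 1.571, -1.166]
ft_force: [-0.1, -0.1, 0.9]
opening: 0.949
```

Emit:
apply_moves([
  [0, -10, 0, 0, 0],
  [0, -30, 0, 0, 0],
  [0, -40, 0, 0, 0],
  [0, -40, 0, 0, 0],
  [0, -40, 0, 0, 0],
  [0, 0, -30, 27, 0],
  [0, 0, -34, 27, 0],
  [0, 0, -34, 27, 0],
  [0, 0, -34, 27, 0],
  [0, 0, -34, 27, 0],
])

```text
t: 18.35
eef_pos: [314.1, -440.9, 280.6]
tcp_rot: [0.285, 1.57, -1.059]
ft_force: [0.5, 0.1, 0.4]
opening: 1.002
```

Emit:
apply_moves([
  [0, 0, -34, 27, 0],
  [0, 0, -34, 27, 0],
  [0, 0, -34, 27, 0],
  [0, 0, 0, 0, 0],
  [0, 0, 0, 0, 0],
])

```text
t: 18.85
eef_pos: [233.6, -541.9, 279.9]
tcp_rot: [2.564, 1.571, 1.218]
ft_force: [0.5, 0.7, -0.5]
opening: 0.999
```

```bash
python3 - <<'E'
from h import *
plan([447,-271.4,120],103)
a=cam("top");b=cam("side");save(a,"end_t.png",(160,120,400,260),3);save(b,"end_s.png",(190,90,390,290),3)
h=cv2.cvtColor(a["pixels"],cv2.COLOR_RGB2GRAY)[186:208,320:336]
n,l,s,ce=cv2.connectedComponentsWithStats((h<75).astype(np.uint8));k=1+s[1:,4].argmax();print("top handle",s[k],ce[k]+[320,186])
ys,xs=np.nonzero(l==k);r=cv2.minAreaRect(np.c_[xs+320,ys+186].astype(np.float32));print(r)
g=cv2.cvtColor(b["pixels"],cv2.COLOR_RGB2GRAY)[226:252,322:342];m=g<65
ys,xs=np.nonzero(m);print("side handle n",m.sum(),"rows",ys.min()+226,"cols",xs.mean()+322);print(g[::2])
bg=np.load("bg.npy");dd=np.abs(b["pixels"].astype(int)-bg).sum(2)
print("station/lid change px since lid opened:",(dd[95:215,190:290]>60).sum())
E
```

```text
t 18.85 pos [ 233.6 -541.9  279.9] jaw -77.11 toolx [ 1.e-04  2.e-04 -1.e+00] open 0.999 F [ 0.5  0.7 -0.5] j6 0.07
  shift in tool axes now [ 160.   268.4 -216.1] turn -0.1
  after turn [ 160.   268.8 -215.6]
top handle [ 2  1  9 18 99] [326.37373737 195.54545455]
((326.44708251953125, 195.51177978515625), (18.11369514465332, 5.857122898101807), 77.47119140625)
side handle n 358 rows 226 cols 333.7625698324022
[[223 223 223 221 221 223 225 225 225 223 218 151 118 145 173 129  70  40
   41  42]
 [219 222 223 224 223 223 221 220 221 223 213 111  72  61  48  38  37  41
   43  43]
 [220 220 219 220 221 223 224 223 211 140  81  52  39  41  54  57  51  41
   44  43]
 [219 219 220 220 220 220 210 160  88  58  41  35  35  37  44  49  45  43
   43  43]
 [221 221 220 218 210 159  95  67  45  36  35  34  37  43  42  44  45  48
   42  43]
 [217 218 211 159  95  70  66  56  38  35  35  38  43  44  45  53  64  58
   48  43]
 [215 181 100  69  67  68  65  44  35  35  35  37  38  43  43  44  43  43
   43  45]
 [176  83  61  64  66  67  60  43  35  36  36  36  35  36  36  37  38  38
   42  44]
 [117  51  41  43  45  44  36  25  28  30  27  27  32  34  35  34  34  35
   36  36]
 [109  46  40  40  40  38  33  26  27  27  26  24  25  25  28  30  33  35
   35  36]
 [106  63  45  39  39  38  34  32  29  26  27  26  24  24  26  24  25  26
   31  35]
 [163 152  78  39  35  36  34  35  34  33  28  26  27  26  25  24  26  30
   33  34]
 [157  97  47  35  35  35  34  33  35  39  29  27  25  27  28  33  52  52
   40  38]]
station/lid change px since lid opened: 1250
```

```bash
python3 - <<'E'
from h import *
b=cam("side");bg=np.load("bg.npy");p=b["pixels"]
H=np.array([490,252,90.]);ex=np.array([-.17,.985,0]);ey=np.array([-.985,-.17,0])
for y in(-80,-40,30,80):
  q=proj(b,[H+ex*(-r*np.cos(1.88))+ey*y+[0,0,r*np.sin(1.88)] for r in(40,100,150,175,190,200,215,240)]).round().astype(int)
  print(y,q[[0,-1]].tolist(),"now",[int(p[v,u].mean()) for u,v in q],"then",[int(bg[v,u].mean()) for u,v in q])
d=np.abs(p.astype(int)-bg).sum(2)>60
for v in range(96,290,8):print(v,"".join("#" if d[v:v+8,u:u+6].mean()>.3 else "." for u in range(150,400,6)))
E
```

```text
-80 [[228, 144], [212, 85]] now [85, 48, 48, 48, 48, 49, 49, 52] then [66, 66, 66, 59, 190, 158, 79, 99]
-40 [[220, 149], [203, 89]] now [85, 48, 48, 48, 51, 52, 52, 52] then [84, 66, 65, 65, 70, 69, 80, 101]
30 [[205, 157], [187, 95]] now [47, 48, 52, 60, 60, 61, 39, 41] then [66, 65, 59, 61, 59, 59, 73, 73]
80 [[194, 163], [175, 100]] now [47, 62, 59, 41, 42, 41, 42, 41] then [59, 58, 59, 58, 178, 177, 85, 67]
96 #.############.....#############....######
104 ..######....##.......##############.######
112 .#####......#..........##############..###
120 .###.....................##############...
128 .###......................###############.
136 #####.....................################
144 #####......................###############
152 #####........#..............##############
160 ######........................############
168 ######.........................###########
176 #######..........................#########
184 #######....#.......................#######
192 #######..#...........................#####
200 ##########..........................######
208 #########..........................#######
216 .########.......................##########
224 ..######......................############
232 .##...###############........#############
240 ########################....##############
248 ########################.....#############
256 #######################.#.....#######.####
264 ######################...........##.####..
272 .####......###########..#####....##....###
280 ..####...###############.........##.......
288 ..#####..################........#........
```

The arm now hides the side view; I return above the block (clear of everything) for a numeric check.

Emit:
apply_moves([
  [0, 0, 34, -27, 0],
  [0, 0, 34, -27, 0],
  [0, 0, 34, -27, 0],
  [0, 0, 34, -27, 0],
  [0, 0, 34, -27, 0],
  [0, 0, 34, -27, 0],
  [0, 0, 34, -27, 0],
  [0, 0, 0, 0, 0],
])

```text
t: 19.8
eef_pos: [426.1, -299.6, 280.2]
tcp_rot: [1.481, 1.57, 0.143]
ft_force: [-0.8, -0.2, -0.0]
opening: 1.003
```

```bash
python3 - <<'E'
from h import *
plan([447,-271.4,250],103)
b=cam("side");bg=np.load("bg.npy");p=b["pixels"]
d=np.abs(p.astype(int)-bg).sum(2)>60
H=np.array([490,252,90.]);ex=np.array([-.17,.985,0]);ey=np.array([-.985,-.17,0])
for th in(1.88,1.75):
 for y in(-80,-40,30,80):
  q=proj(b,[H+ex*(-r*np.cos(th))+ey*y+[0,0,r*np.sin(th)] for r in(40,100,150,175,190,200,215,240)]).round().astype(int)
  print(th,y,"now",[int(p[v,u].mean()) for u,v in q],"then",[int(bg[v,u].mean()) for u,v in q])
for v in range(64,270,8):print(v,"".join("#" if d[v:v+8,u:u+6].mean()>.3 else "." for u in range(150,400,6)))
print(cv2.cvtColor(p,cv2.COLOR_RGB2GRAY)[224:256,322:342])
E
```

```text
t 19.8 pos [ 426.1 -299.6  280.2] jaw -76.67 toolx [ 9.e-04  1.e-04 -1.e+00] open 1.003 F [-0.8 -0.2 -0. ] j6 0.6
  shift in tool axes now [ 30.2  26.8 -22.6] turn 0.3
  after turn [ 30.2  26.6 -22.7]
1.88 -80 now [84, 84, 84, 64, 191, 158, 79, 99] then [66, 66, 66, 59, 190, 158, 79, 99]
1.88 -40 now [84, 84, 84, 84, 87, 91, 80, 101] then [84, 66, 65, 65, 70, 69, 80, 101]
1.88 30 now [84, 84, 84, 84, 83, 86, 73, 73] then [66, 65, 59, 61, 59, 59, 73, 73]
1.88 80 now [83, 84, 84, 60, 177, 176, 85, 55] then [59, 58, 59, 58, 178, 177, 85, 67]
1.75 -80 now [84, 84, 84, 58, 114, 195, 78, 99] then [66, 65, 66, 59, 114, 195, 78, 99]
1.75 -40 now [84, 84, 85, 59, 108, 190, 81, 90] then [80, 66, 65, 59, 87, 190, 80, 89]
1.75 30 now [84, 77, 77, 70, 82, 84, 88, 77] then [66, 58, 58, 90, 93, 94, 87, 77]
1.75 80 now [84, 84, 84, 59, 103, 69, 66, 68] then [59, 59, 59, 59, 59, 68, 66, 68]
64 #####.####...........##################...
72 #####.###.............##################..
80 #####.###...............################..
88 #####..#...................#############..
96 #..#......................
[... 3024 characters left out ...]
  87  86
   83  82]
 [ 92  85  51  36  34  35  35  34  33  34  42  63  84  88  87  87  86  85
   82  81]
 [ 92  73  46  36  35  34  34  35  34  37  55  78  87  88  87  87  86  83
   81  77]
 [ 90  69  43  34  35  34  34  34  37  51  68  84  88  87  87  85  83  83
   80  70]
 [ 74  68  52  40  38  35  34  38  50  66  78  90  88  87  86  85  82  82
   74  65]
 [ 71  69  64  62  54  44  41  55  79  84  86  87  87  87  86  85  84  77
   65  63]
 [ 80  75  68  65  63  66  73  82  94  97  97  96  96  96  94  86  82  70
   62  65]
 [ 96 104  75  68  76  98 134 141 145 145 144 143 143 142 135  97  79  66
   63  65]
 [ 82  80  79  85 109 133 144 149 153 152 151 151 151 149 147 129  77  63
   64  66]]
```

```bash
python3 -c "
from cell import env
print(env.job_done())"
```

```text
the job is handed in; nothing more can be done
None
```

The station is open, with its lid leaning back at its stop, and the key is back in the hole it came from. I handed the job in at about 20 s of the 58 s allowed.

- **Steps:** I took the dark T-handled key from the near hole and pushed its rod through the slot until the latch let go. I swung the lid past upright with the rod under the pull lip, beside the catch. Then I put the key back and let go.
- **Lid:** In the last side picture its edges matched 1.88 rad in brightness samples, and had not moved since it fell open.
- **Key:** It met the block with about 6 N when seated. Its handle then stood upright at its first height, within about 2 mm of its first position, which the hole's clearance allows.
- **Robot:** It was clear of everything at the end. The highest force I read was about 10 N, while the rod first pushed on the lip.
- **Not fully checked:** I had used all 12 pictures, so the last checks were on numbers only. One of them was first blocked by the arm and had to be repeated from another pose. I did not measure the other tools, the tray or the bottle at the end. The arm's path stayed clear of them and no force reading showed a contact.

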